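# Load a mandrel into the bench vee cradle

### The job

Roll the loose steel mandrel across the cradle's flat apron into the vee, without lifting it or letting it fall off the cradle, and let it settle while the clamp is still open. Then slide it lengthwise along the vee until its end is pushed snugly against the end stop, swing the clamp arm over so that its pad comes down on the mandrel, press it down firmly (about 10 N) for about a second, and leave it clamped. Work by feel, never pushing harder than about 15 N, and leave the other things around the cradle where they are.

Things in the scene. Friction and masses are not known exactly. Their poses are not given: they have to be found in the camera images.
- mandrel: plain round steel mandrel, 26 mm diameter, 130 mm long, about 0.35 kg (varies); origin at its centre, y along its axis; x and z turn as it rolls. At the start it lies on the apron within 7 degrees of parallel to the vee, its y roughly along the cradle's y, 9 to 40 mm short of the end stop lengthwise. Sliding it along the vee takes about 2.5 to 6.5 N before it meets the stop.
- cradle: fixed vee cradle: base plate 170 x 148 x 20 mm (x -100 to 70, y -45 to 103) carrying a steel block 90 mm long (y -45 to 45). Origin on the table below the vee's axis; y runs along the vee towards the end stop, x runs across it from the apron over the vee to the clamp's hinge, z up. The vee is open at the block's -y end, where the mandrel always sticks out at least 10 mm.
- apron (a point): middle of the cradle's flat, level apron, on its top, 45 mm above the table, at x -55, y 0 in the cradle. The apron spans x -97 to -15 mm, with a 3 mm high kerb along its outer edge (x -97 to -92). A mandrel lying on it has its centre 13 mm above it. Axes like the cradle's.
- vee (a point): centre point of the vee's axis, where the axis of a seated mandrel lies, at x 0, y 0, 48.4 mm above the table in the cradle. The 90 degree vee drops from the apron's edge (x -15, 45 mm high) to its bottom (x 0, 30 mm high) and its far wall rises to x 23, 53 mm high; the far block is 53 mm high from there to x 62. Axes like the cradle's.
- stop: steel end stop at the +y end of the vee, screwed fast at a setting that varies (face 62 to 74 mm from the cradle's centre). Origin on its face that looks along -y, on the axis of the seated mandrel, 48 mm above the table; axes like the cradle's. Plate 28 mm wide, 20 to 66 mm high. A mandrel fully home has its centre 65 mm to the -y side of this origin.
- clamp: hinged clamp arm, 20 mm wide, 10 mm thick. Origin on the hinge axis (along the cradle's y, at x 48, 78 mm high in the cradle); the arm runs along its own -x, its flat back looks along its own +z. Angle of its z from vertical: 0 with the arm level over the vee, 1.95 to 2.15 rad at the start, standing open, leaning back away from the apron. Stiff hinge (about 0.13 N m): stays where it is left.
- clamp_end (a point): middle of the clamp arm's free end, 78 mm from the hinge; the last 24 mm of the arm has a black rubber grip. Axes like the clamp arm's. Pressing here puts about 1.4 to 1.6 times the force on the pad.
- pad_place (a point): point on the clamp arm's underside, 48 mm from the hinge, from which the pad points along the arm's own -z: a rubber-tipped screw spindle, 14 mm wide, 11.6 mm long give or take 3.5 mm. Its setting is not reported: it meets a seated mandrel with the arm anywhere between -0.08 and 0.08 rad from level, to be found by feel. Axes like the clamp arm's.
- band: brass ring, 28 mm wide, 8 mm high, lying beside the cradle's -y end; origin at the centre of its underside. A bystander: leave alone.
- stub: short solid brass round, 22 mm diameter, 35 mm high, standing near the cradle's -y end; origin at the centre of its underside. A bystander: leave alone.
- charcoal: black charcoal block, 45 x 75 x 30 mm, lying behind the cradle on the hinge side; origin at the centre of its underside. A bystander: leave alone.
Mind the look-alikes: they are no part of the job. There is more than one size of the cradle; the job needs the middle-sized. Several things have the shape of the mandrel; the one meant has the colours described above.

How it is judged:
On the way, in this order (a step that is already met when the one before it is completed fails the run):
1. the mandrel lies settled in the vee while the clamp is still open (x of mandrel in the frame of cradle between -0.002 and 0.002 m and z of mandrel in the frame of cradle between 0.0465 and 0.05 m and angle between the y axis of mandrel and the y axis of cradle, either way round below 0.03 rad and linear speed of mandrel below 0.01 m/s and angular speed of mandrel below 0.2 rad/s and angle between clamp's own z axis and vertical above 0.5 rad), for 0.2 s.
2. the seated mandrel is pushed against the end stop with more than 1.5 N, the clamp still open (x of mandrel in the frame of cradle between -0.002 and 0.002 m and z of mandrel in the frame of cradle between 0.0465 and 0.05 m and angle between the y axis of mandrel and the y axis of cradle, either way round below 0.03 rad and contact force between mandrel and stop above 1.5 N and angle between clamp's own z axis and vertical above 0.5 rad), for 0.1 s.
3. the clamp's pad is pressed on the seated mandrel with more than 5 N (x of mandrel in the frame of cradle between -0.002 and 0.002 m and z of mandrel in the frame of cradle between 0.0465 and 0.05 m and angle between the y axis of mandrel and the y axis of cradle, either way round below 0.03 rad and y of mandrel in the frame of stop between -0.067 and -0.0635 m and contact force between clamp and mandrel above 5 N), for 0.3 s.
At the end, for the whole second after the job is handed in: the mandrel lies at rest in the vee, centred within 2 mm and parallel within 0.03 rad, its end within 2 mm of the end stop, and the clamp's pad bears on it (more than 0.4 N), the arm within 0.14 rad of level (x of mandrel in the frame of cradle between -0.002 and 0.002 m and z of mandrel in the frame of cradle between 0.0465 and 0.05 m and angle between the y axis of mandrel and the y axis of cradle, either way round below 0.03 rad and y of mandrel in the frame of stop between -0.067 and -0.0635 m and linear speed of mandrel below 0.01 m/s and angular speed of mandrel below 0.2 rad/s and contact force between clamp and mandrel above 0.4 N and angle between clamp's own z axis and vertical below 0.14 rad); the robot touches nothing.
It fails at once if the mandrel is lifted more than 15 mm off the apron (z of mandrel in the frame of cradle above 0.073 m).
It fails at once if the mandrel falls off the cradle (z of mandrel in the frame of cradle below 0.038 m).
It fails at once if the mandrel is pushed by the fingers, or rammed against the end stop, with more than 25 N (contact force between the fingers and mandrel above 25 N or contact force between mandrel and stop above 25 N).
It fails at once if the clamp presses on the mandrel with more than 25 N (contact force between clamp and mandrel above 25 N).
It fails at once if a bystander beside the cradle is moved more than 20 mm (distance of any of band, stub, charcoal from where it was at the start of the episode above 0.02 m).
It also fails if it takes over 67 s, if anything falls off the work surface, if the arm or the gripper's body presses on something with over 40 N, if the wrist force passes 120 N, or if a joint passes its speed limit or range.

### The arm

A 6-joint arm with a two-finger parallel gripper is mounted at the origin on the work surface. World frame = base frame: x ahead of the robot, y to its left, z up, the work surface at z = 0. Lengths are in m, angles in rad, forces in N, time in s.
With the tool pointing down it reaches from about 0.375 to 0.9 m from the base axis. Payload 3.1 kg.
Tool frame: the origin (TCP) lies on the centre line of the jaws, within the pads' length; the fingertips stand 22 mm ahead of it and the grasp point (between the pads) lies 3 mm ahead of it; z points along the fingers, y is the line along which they close (so a half turn about z gives the same grasp; the last joint's range is limited). The gripper opens to 85 mm and grips with 20 to 120 N. Pads are 22 mm wide; open, the fingers measure 114 mm over their backs; the gripper's body (76 mm by 85 mm) begins 54 mm behind the grasp point. The pads swing forward as they close: fully open they stand 13 mm farther back than shut.
Start: joints at [1.133, 0.527, 1.433, -0, 1.181, -0.178], TCP at [0.16, 0.604, 0.253] pointing down, gripper open.
Joint ranges: [-3.08, 3.08], [-0.75, 2.2], [0.22, 2.44], [-1.43, 4.57], [0, 2.65], [-2.85, 2.85]. Speed limits (rad/s): [2.79, 2.79, 3.14, 3.14, 3.14, 3.14].

### API

Orientations are given as a unit quaternion [x, y, z, w].
In Python, from station import sense, eyes, job gives the robot as it stands.
- The arm moves only by the shell command python3 -m pendant [FORCE], which reads ROWS from standard input. ROWS is a JSON list of rows, 1 to 20 of them, each of 5 numbers: dx, dy, dz in shares of 0.75 m (1.0 is 0.75 m), then a turn about the tool's z in a scale on which 1.0 is 90 degrees, then the opening from 0.0 (shut) to 1.0 (fully open); each row is the pose to reach, as a shift and turn from the pose commanded when the command began, along the tool's axes at that moment; what a row does not reach only later rows make up. A row lasts 1/10 s, in which the tool goes at most 0.05 m and 0.15 rad, less where a joint would pass 70% of its speed; a pose out of reach is approached as far as the arm can. The fingers move at their own pace and stop on an object; FORCE is the grip in N (left out, the last holds). Time passes only in rows, so rows that do not move let the fingers close. It prints the time, the measured TCP pose, the force, the opening and the grip force at its end. A shift or turn number past 1, either way, is cut back to 1. Input that does not fit is refused with a message, and nothing moves.
- sense(): the state, without advancing time (a new reading comes with each control period).
- eyes.snapshot(name): name is "scene" or "top"; returns a dict with "pixels" (400x640x3 uint8, red, green, blue), "range_z" (400x640 float32, m along the optical axis (not along the pixel's ray), 0 where there is no reading), "fov_y" (degrees; the focal length in pixels is half the picture's height over the tangent of half this angle, whatever the lens; pixels are square), "cx", "cy" (the principal point, pixels), "k1" (the pictures are not rectified: a ray, as slopes to the right and down, at radius r is drawn at 1 + k1 r^2 times it, then the intrinsics apply), "R" (3x3) and "t" (3): a world point X has camera coordinates R X + t. Camera axes: x right, y down, z forward; pixel columns grow to the right and rows downward; lengths in m; the calibration is good to about 2 mm. A picture is of the moment at which its call begins.
- job.sign_off(): hands the job in; it is judged then, once.
The state is a dict: "t": time; "q": joint angles; "qd": joint speeds; "tau": joint torques, N m; "tcp_pos": TCP position; "tool_rot": TCP orientation; "force": force on the tool from outside, world axes, zero at the start; "ft_torque": the same for the moment, N m; "finger_gap": opening from 0.0 (shut) to 1.0 (fully open); "gripper_force": force on a finger pad.
Only numpy, scipy, OpenCV 4.12 (cv2) and the standard library are available. Lean on these libraries where they do the work, as an engineer would, in place of code of your own. Each camera call takes 0.05 s, during which the arm holds its last target. There are 200 camera calls.

## Working session

There is one attempt and no reset: what is moved stays moved. The work goes in short steps, Python scripts to look and compute and a shell command to move; the robot and the scene stay as the last step left them, time stands still between calls to the robot, and variables do not carry over. Pictures are saved under pics/ and viewed, at most 10 in all, crops included, and the job is handed in when it is done.

```bash
mkdir -p pics; ls
cat > h.py <<'E'
import numpy as np, cv2
from station import sense, eyes, job
def snap(n):
    s=eyes.snapshot(n); return s
def f(s): return 200/np.tan(np.radians(s["fov_y"])/2)
def K(s): return np.array([[f(s),0,s["cx"]],[0,f(s),s["cy"]],[0,0,1.]])
def slopes(s,u,v):
    d=np.stack([(np.asarray(u,float)-s["cx"])/f(s),(np.asarray(v,float)-s["cy"])/f(s)],-1); p=d.copy()
    for _ in range(20): p=d/(1+s["k1"]*(p**2).sum(-1,keepdims=True))
    return p
def ray(s,u,v):
    p=slopes(s,u,v); d=np.concatenate([p,np.ones(p.shape[:-1]+(1,))],-1)@s["R"]
    return -s["R"].T@s["t"],d
def onplane(s,u,v,z):
    o,d=ray(s,u,v); return o+d*((z-o[2])/d[...,2])[...,None]
def cloud(s):
    v,u=np.mgrid[:400,:640]; p=slopes(s,u,v); z=s["range_z"][...,None]
    c=np.concatenate([p*z,z],-1); return (c-s["t"])@s["R"]
def save(s,n): cv2.imwrite("pics/"+n,s["pixels"][...,::-1] if isinstance(s,dict) else s[...,::-1])
E
python3 - <<'E'
from h import *
for n in("scene","top"):
    s=snap(n); save(s,n+"0.png"); np.save(n+"0.npy",s,allow_pickle=True)
    print(n,s["fov_y"],s["k1"],(-s["R"].T@s["t"]).round(3),s["R"].round(2).tolist())
print(sense())
E
```

```text
pics
scene 57.094403265903125 -0.027813136345447582 [ 0.694 -0.37   0.668] [[0.85, 0.52, -0.0], [0.4, -0.66, -0.64], [-0.34, 0.54, -0.77]]
top 54.2779235888717 -0.09524827492689097 [0.401 0.054 0.877] [[-0.02, -1.0, 0.02], [-1.0, 0.02, -0.04], [0.04, -0.02, -1.0]]
{'t': 0.1, 'q': array([ 1.13353893e+00,  5.28362780e-01,  1.43377957e+00, -6.18583517e-06,
        1.18142859e+00, -1.78514429e-01]), 'qd': array([ 0.00111859, -0.00144422, -0.00209181,  0.00048516,  0.00057992,
       -0.00091838]), 'tau': array([ 1.00275665e-04, -4.43302739e+01, -1.78586340e+01, -1.92485113e-04,
        3.92274073e-03,  1.60094316e-05]), 'tcp_pos': array([0.1596349 , 0.6036377 , 0.25243613]), 'tool_rot': array([ 1.29009676e-01,  9.91642841e-01, -9.43500566e-04, -2.97029974e-04]), 'force': array([ 0.28510768,  0.43690044, -0.48170895]), 'ft_torque': array([ 0.02685124, -0.00684019, -0.03175217]), 'gripper_force': 0.0, 'finger_gap': 1.0012011364278963}
```

View pics/scene0.png

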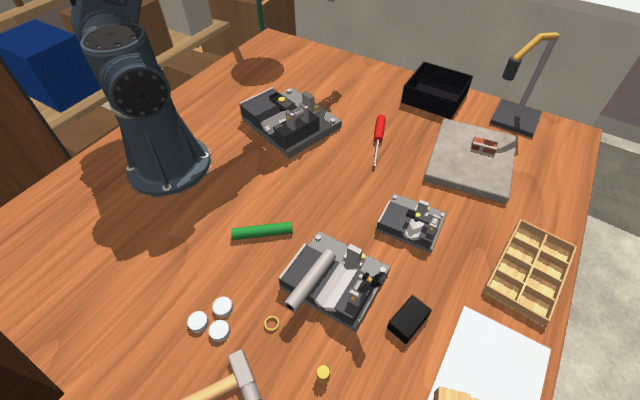

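View pics/top0.png

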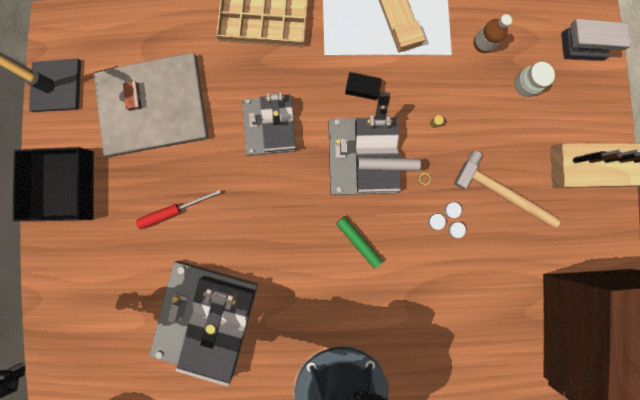

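The steel mandrel lies at top (390,164) and scene (310,279). Its look-alike is the green rod at top (360,243) and scene (262,231). The candidate cradles in the top view are middle (365,155), small (270,125) and large (205,325). I choose the grey steel rod and the middle cradle. The band is at (425,179), the stub at (438,121) and the charcoal at (364,85).

Run:
```python
from h import *
s=np.load("top0.npy",allow_pickle=True).item()
im=s["pixels"][60:210,310:470]; save(cv2.resize(im,None,fx=4.5,fy=4,interpolation=cv2.INTER_CUBIC) if 0 else cv2.resize(im,None,fx=3.7,fy=3.7,interpolation=cv2.INTER_CUBIC),"crop.png")
for n in("top","scene"):
    s=np.load(n+"0.npy",allow_pickle=True).item()
    P=cloud(s)
    c=onplane(s,*( (np.array([375.]),np.array([155.])) if n=="top" else (np.array([335.]),np.array([280.]))),.03)[0]
    print(n,"centre",c.round(3))
    m=(abs(P[...,0]-c[0])<.16)&(abs(P[...,1]-c[1])<.16)&(s["range_z"]>0)
    tbl=m&(abs(P[...,2])<.008)
    print("table z",np.median(P[tbl][:,2]))
    # height histogram
    h,e=np.histogram(P[m][:,2],bins=np.arange(-.01,.16,.004)); print([(round(a,3),int(b)) for a,b in zip(e,h) if b>15])
    # apron-level plane in the steel block
    for lo,hi in((.014,.026),(.041,.0485),(.049,.057)):
        q=m&(P[...,2]>lo)&(P[...,2]<hi)
        nl,l,st,ce=cv2.connectedComponentsWithStats(q.astype(np.uint8))
        for i in np.argsort(-st[1:,4])[:3]+1:
            p=P[l==i][:,:2].astype(np.float32); r=cv2.minAreaRect(p*1000); print(lo,st[i],np.round(r[0],1),np.round(r[1],1),round(r[2],1),P[l==i][:,2].mean().round(4))
    # mandrel top
    q=m&(P[...,2]>.060)&(P[...,2]<.076)
    nl,l,st,ce=cv2.connectedComponentsWithStats(q.astype(np.uint8))
    for i in np.argsort(-st[1:,4])[:3]+1:
        p=P[l==i]; r=cv2.minAreaRect((p[:,:2]*1000).astype(np.float32)); print("mand",st[i],np.round(r[0],1),np.round(r[1],1),round(r[2],2),np.percentile(p[:,2],[5,50,95]).round(4))
```

```text
top centre [ 0.527 -0.088  0.03 ]
table z 0.000489989459965097
[(np.float64(-0.006), 627), (np.float64(-0.002), 10098), (np.float64(0.002), 2070), (np.float64(0.006), 103), (np.float64(0.01), 57), (np.float64(0.014), 283), (np.float64(0.018), 1554), (np.float64(0.022), 398), (np.float64(0.026), 319), (np.float64(0.03), 353), (np.float64(0.034), 229), (np.float64(0.038), 186), (np.float64(0.042), 760), (np.float64(0.046), 565), (np.float64(0.05), 409), (np.float64(0.054), 188), (np.float64(0.058), 54), (np.float64(0.062), 142), (np.float64(0.066), 347), (np.float64(0.07), 322), (np.float64(0.078), 26), (np.float64(0.082), 39), (np.float64(0.086), 108), (np.float64(0.09), 28), (np.float64(0.098), 22), (np.float64(0.126), 38), (np.float64(0.13), 27), (np.float64(0.134), 33), (np.float64(0.142), 19), (np.float64(0.146), 47)]
0.014 [ 329  118   69   77 1861] [529.1 -61.1] [170.4 147.2] 0.1 0.0204
0.014 [429 214  17  13 175] [ 380.8 -225.4] [36.  26.8] 88.4 0.0169
0.014 [336 216  19  13 108] [374.4 -18. ] [34.7 25.4] 38.4 0.0225
0.041 [ 357  150   44   42 1100] [491.5 -91. ] [89.1 91.2] 0.
[... 1642 characters left out ...]
298  14  16 128] [ 388.2 -219.4] [26.6 18.2] 88.8 0.0176
0.041 [278 243  44  46 809] [469.1 -88. ] [91.  41.9] 89.7 0.0459
0.041 [308 260  35  42 481] [527.7 -87.8] [91.4 22.8] 87.8 0.045
0.041 [328 270  27  45 157] [560.7 -90.7] [25.2 92. ] 12.8 0.0447
0.049 [332 269  39  51 677] [585.2 -87.5] [46.6 91.7] 0.8 0.0532
0.049 [347 251  15   8  33] [547.8 -18.5] [28.1  8.5] 15.5 0.0532
0.049 [293 244  14  16  25] [451.8 -64.2] [42.3  4.5] 87.9 0.0497
mand [284 249  52  62 941] [ 507.  -107.9] [131.4  26.1] 87.57 [0.0623 0.0696 0.0726]
mand [347 244  16  12  98] [545.9 -13.5] [27.9 13.8] 0.44 [0.0619 0.0664 0.0684]
mand [348 296  13  10  43] [ 595.2 -108. ] [21.9  6.6] 14.2 [0.0607 0.0667 0.0756]
```

View pics/crop.png

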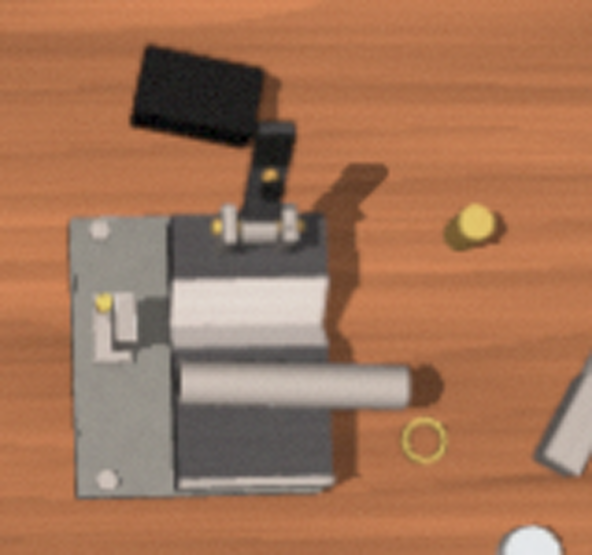

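The crop confirms the choice: the grey steel mandrel is at crop (295,385), resting on the dark apron. The stop is at (124,315), the open clamp at (268,170), and the green rod is outside the crop. The cradle origin is about (0.545, -0.089) with its yaw near 0, and the mandrel centre is about (0.5055, -0.109).

The plan is to open the fingers along world y and push with both of them, so the mandrel stays parallel as it rolls.

Careful with the scale: shifts go in shares of 0.75 m and turns go in shares of 90 degrees. That gives: -0.608 m is -0.8107, -0.486 m is -0.648, -0.26 rad is -0.1655.

```bash
echo '[[-0.46,-0.228,0,-0.1655,0.9],[-0.46,-0.228,0,-0.1655,0.9],[-0.46,-0.228,0,-0.1655,0.9],[-0.46,-0.228,0,-0.1655,0.9],[-0.46,-0.228,0,-0.1655,0.9],[-0.46,-0.228,0,-0.1655,0.9],[-0.46,-0.228,0,-0.1655,0.9],[-0.648,-0.8107,0.0667,-0.1655,0.9],[-0.648,-0.8107,0.12,-0.1655,0.9],[-0.648,-0.8107,0.12,-0.1655,0.9],[-0.648,-0.8107,0.12,-0.1655,0.9],[-0.648,-0.8107,0.12,-0.1655,0.9],[-0.648,-0.8107,0.12,-0.1655,0.9],[-0.648,-0.8107,0.12,-0.1655,0.9],[-0.648,-0.8107,0.12,-0.1655,0.9],[-0.648,-0.8107,0.12,-0.1655,0.9],[-0.648,-0.8107,0.12,-0.1655,0.9],[-0.648,-0.8107,0.12,-0.1655,0.9],[-0.648,-0.8107,0.12,-0.1655,0.9],[-0.648,-0.8107,0.12,-0.1655,0.9]]' | python3 -m pendant 20
python3 - <<'E'
from h import *
st=sense(); print(st["tcp_pos"].round(4),st["tool_rot"].round(4),st["force"].round(2),st["finger_gap"])
s=snap("scene"); save(cv2.resize(s["pixels"][120:340,200:440],None,fx=2.5,fy=2.5),"s1.png")
P=cloud(s); t=st["tcp_pos"]
m=(abs(P[...,0]-t[0])<.03)&(abs(P[...,1]-t[1])<.075)&(P[...,2]>.1)&(P[...,2]<.25)
for lo,hi in((-.075,-.02),(.02,.075)):
    q=P[m&(P[...,1]-t[1]>lo)&(P[...,1]-t[1]<hi)]; print(len(q),q.min(0)-t,q.max(0)-t)
    q=q[q[:,2]<t[2]+.01]; print(len(q),q.min(0)-t if len(q) else 0,q.max(0)-t if len(q) else 0)
E
```

```text
t: 2.1
tcp_pos: [0.4734, -0.1069, 0.1632]
tool_rot: [-0.001, 1.0, 0.0, -0.001]
force: [-0.1, 0.3, 1.4]
finger_gap: 0.897
gripper_force: 0.0
[ 0.4734 -0.1069  0.1632] [-9.e-04  1.e+00  5.e-04 -7.e-04] [-0.05  0.31  1.39] 0.8973556500294173
844 [-0.01196303 -0.06955367 -0.00901232] [ 0.02065638 -0.02006717  0.08674228]
57 [-0.00132407 -0.05176586 -0.00901232] [ 0.0119654  -0.03753417  0.00986227]
369 [-0.01133099  0.02169742 -0.01204406] [0.01811212 0.07251912 0.08678829]
93 [-0.01133099  0.03792165 -0.01204406] [0.01183015 0.05251021 0.00996999]
```

View pics/s1.png

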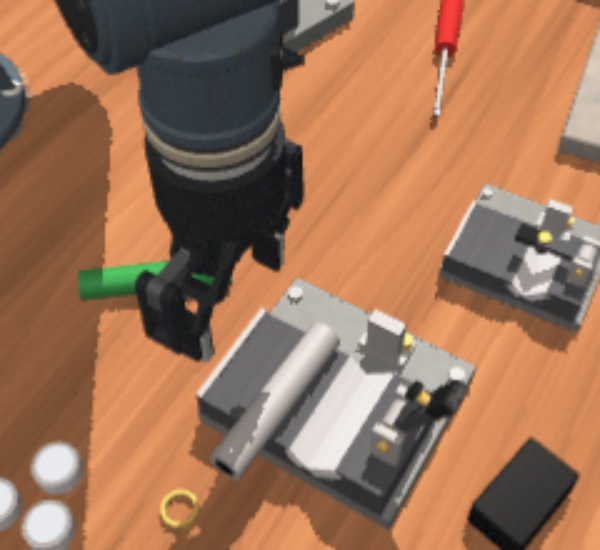

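The picture shows the open fingers at crop (180,320) and (270,250), over the outer edge of the apron, with the mandrel untouched. The tips sit about 12 mm below the TCP. I'll descend behind the mandrel.

To row units: 0.1 m is 0.1333, 0.005 m is 0.0067.

```bash
echo '[[0.0067,-0.0027,0.0533,0,0.9],[0.0067,-0.0027,0.0933,0,0.9],[0.0067,-0.0027,0.1133,0,0.9],[0.0067,-0.0027,0.1267,0,0.9],[0.0067,-0.0027,0.1333,0,0.9],[0.0067,-0.0027,0.1333,0,0.9]]' | python3 -m pendant
python3 - <<'E'
from h import *
st=sense(); print(st["force"].round(2))
E
```

```text
t: 2.75
tcp_pos: [0.4692, -0.1093, 0.0633]
tool_rot: [-0.001, 1.0, 0.0, -0.0]
force: [0.2, 0.6, 0.7]
finger_gap: 0.902
gripper_force: 0.0
[0.2  0.56 0.7 ]
```

To row units: -0.024 m is -0.032, -0.0225 m is -0.03.

```bash
echo '[[-0.004,0,0,0,0.9],[-0.008,0,0,0,0.9],[-0.01,0,0,0,0.9],[-0.012,0,0,0,0.9],[-0.014,0,0,0,0.9],[-0.016,0,0,0,0.9],[-0.018,0,0,0,0.9],[-0.02,0,0,0,0.9],[-0.022,0,0,0,0.9],[-0.024,0,0,0,0.9],[-0.026,0,0,0,0.9],[-0.028,0,0,0,0.9],[-0.03,0,0,0,0.9],[-0.032,0,0,0,0.9]]' | python3 -m pendant
cat > m.py <<'E'
from h import *
import sys
def mand():
    for n in ("top","scene"):
        s=snap(n); P=cloud(s); hsv=cv2.cvtColor(s["pixels"],cv2.COLOR_RGB2HSV)
        q=(P[...,0]>.47)&(P[...,0]<.57)&(P[...,1]>-.2)&(P[...,1]<-.025)&(P[...,2]>.052)&(P[...,2]<.076)&(hsv[...,1]<60)&(hsv[...,2]>70)
        nl,l,st,ce=cv2.connectedComponentsWithStats(q.astype(np.uint8)); i=1+np.argmax(st[1:,4]); p=P[l==i]
        r=cv2.minAreaRect((p[:,:2]*1000).astype(np.float32)); print(n,len(p),np.round(r[0],1),np.round(r[1],1),round(r[2],2),"y",p[:,1].min().round(4),p[:,1].max().round(4),"ztop",np.percentile(p[:,2],97).round(4))
    return s
if __name__=="__main__":
    s=mand(); st=sense(); print(st["tcp_pos"].round(4),st["force"].round(2))
    if len(sys.argv)>1: save(cv2.resize(s["pixels"][120:340,200:440],None,fx=2.5,fy=2.5),sys.argv[1])
E
python3 m.py s2.png
```

```text
t: 4.15
tcp_pos: [0.4933, -0.1099, 0.0633]
tool_rot: [-0.001, 1.0, -0.0, 0.0]
force: [-0.9, 0.2, 0.3]
finger_gap: 0.898
gripper_force: 0.3Traceback (most recent call last):
  File "m.py", line 11, in <module>
    s=mand(); st=sense(); print(st["tcp_pos"].round(4),st["force"].round(2))
  File "m.py", line 7, in mand
    nl,l,st,ce=cv2.connectedComponentsWithStats(q.astype(np.uint8)); i=1+np.argmax(st[1:,4]); p=P[l==i]
                                                                         ~~~~~~~~~^^^^^^^^^^
    return _wrapfunc(a, 'argmax', axis=axis, out=out, **kwds)
    return bound(*args, **kwds)
ValueError: attempt to get argmax of an empty sequence
```

```bash
sed -i 's/; i=1+np.argmax/\n        if nl<2: print(n,"hidden"); continue\n        i=1+np.argmax/' m.py; python3 m.py s2.png
```

```text
top hidden
scene 1015 [ 518.1 -108.1] [131.3  30.7] 87.86 y -0.1741 -0.043 ztop 0.073
[ 0.4935 -0.11    0.0633] [ 0.45  0.36 -0.04]
```

View pics/s2.png

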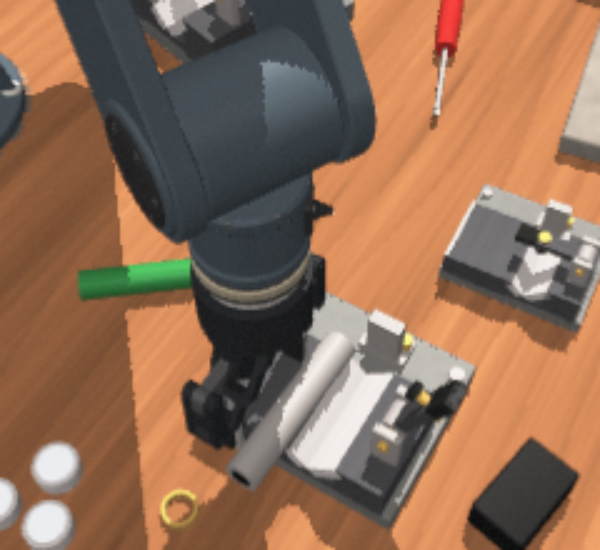

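The mandrel is rolling ahead of the fingers, at crop (290,410), and is still on the apron. I'll carry on over the edge of the vee.

To row units: -0.0165 m is -0.022, -0.012 m is -0.016.

```bash
echo '[[-0.002,0,0,0,0.9],[-0.004,0,0,0,0.9],[-0.006,0,0,0,0.9],[-0.008,0,0,0,0.9],[-0.01,0,0,0,0.9],[-0.012,0,0,0,0.9],[-0.014,0,0,0,0.9],[-0.016,0,0,0,0.9],[-0.018,0,0,0,0.9],[-0.02,0,0,0,0.9],[-0.022,0,0,0,0.9],[-0.022,0,0,0,0.9],[-0.022,0,0,0,0.9],[-0.022,0,0,0,0.9],[-0.022,0,0,0,0.9]]' | python3 -m pendant
python3 m.py
```

```text
t: 5.8
tcp_pos: [0.5096, -0.1099, 0.0633]
tool_rot: [-0.001, 1.0, 0.0, -0.0]
force: [0.5, 0.1, 0.2]
finger_gap: 0.899
gripper_force: 0.0
top hidden
scene 935 [ 546.6 -109.3] [ 25.3 131. ] 0.22 y -0.1749 -0.0439 ztop 0.0631
[ 0.5095 -0.1099  0.0633] [-0.45 -0.22  0.56]
```

Seated and parallel. Next I retreat, shut the fingers and go behind its -y end.

To row units: -0.09 m is -0.12, -0.06 m is -0.08.

```bash
echo '[[0.0133,0,-0.0267,0,0.9],[0.0133,0,-0.08,0,0.3],[0,-0.0667,-0.08,0,0],[-0.048,-0.12,-0.08,0,0],[-0.048,-0.12,-0.08,0,0],[-0.048,-0.12,-0.08,0,0],[-0.048,-0.12,-0.08,0,0],[-0.048,-0.12,-0.08,0,0],[-0.048,-0.12,-0.04,0,0],[-0.048,-0.12,-0.0133,0,0],[-0.048,-0.12,0.0027,0,0],[-0.048,-0.12,0.0027,0,0],[-0.048,-0.12,0.0027,0,0]]' | python3 -m pendant
python3 - <<'E'
from h import *
import m; s=m.mand()
st=sense(); t=st["tcp_pos"]; print(t.round(4),st["force"].round(2),st["finger_gap"])
P=cloud(s)
q=P[(abs(P[...,0]-t[0])<.02)&(abs(P[...,1]-t[1])<.03)&(P[...,2]>.03)&(P[...,2]<.07)]; print(len(q),q.min(0)-t,q.max(0)-t)
save(cv2.resize(s["pixels"][120:340,200:440],None,fx=2.5,fy=2.5),"s3.png")
E
```

```text
t: 7.2
tcp_pos: [0.5458, -0.1995, 0.0615]
tool_rot: [-0.001, 1.0, 0.0, -0.0]
force: [0.4, -1.0, 0.0]
finger_gap: -0.001
gripper_force: 0.0
top hidden
scene 575 [ 546.4 -101.7] [ 25.6 115.6] 0.58 y -0.1594 -0.0438 ztop 0.0631
[ 0.5464 -0.2001  0.0623] [ 0.02 -0.32  0.72] -0.00045929561563132345
70 [ 0.00378067 -0.01209973 -0.02389811] [0.01206302 0.02949498 0.00717456]
```

View pics/s3.png

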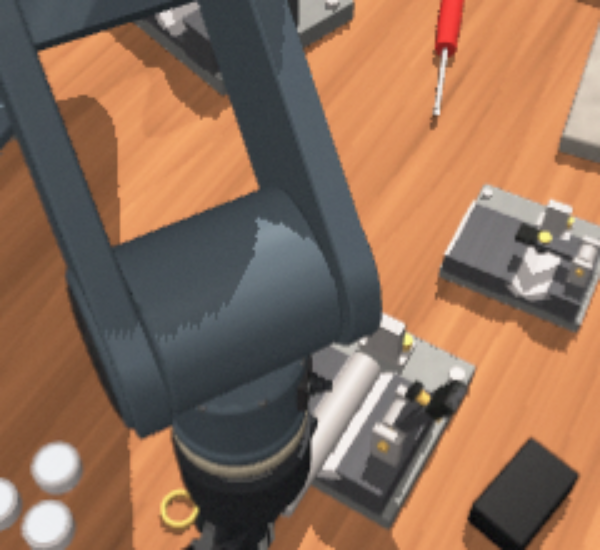

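The picture shows the mandrel seated at crop (345,400), with the shut gripper beside its -y end and the band untouched at (180,510). Now I push in +y.

To row units: 0.02 m is 0.0267, 0.019 m is 0.0253.

```bash
echo '[[0,0.004,0,0,0],[0,0.008,0,0,0],[0,0.0107,0,0,0],[0,0.0133,0,0,0],[0,0.0147,0,0,0],[0,0.016,0,0,0],[0,0.0173,0,0,0],[0,0.0187,0,0,0],[0,0.02,0,0,0],[0,0.0213,0,0,0],[0,0.0227,0,0,0],[0,0.024,0,0,0],[0,0.0253,0,0,0],[0,0.0267,0,0,0]]' | python3 -m pendant; echo '[[0,0.0027,0,0,0],[0,0.0053,0,0,0],[0,0.008,0,0,0],[0,0.0107,0,0,0]]' | python3 -m pendant; python3 m.py
```

```text
t: 8.7
tcp_pos: [0.5459, -0.1799, 0.0614]
tool_rot: [-0.001, 1.0, -0.0, 0.0]
force: [-1.7, -4.7, 1.7]
finger_gap: -0.006
gripper_force: 2.3
t: 9.1
tcp_pos: [0.5458, -0.1718, 0.0614]
tool_rot: [-0.001, 1.0, -0.0, 0.0]
force: [-1.2, -5.6, 1.6]
finger_gap: 0.001
gripper_force: 2.5
top hidden
scene 486 [546.7 -96.9] [ 25.3 141.2] 0.34 y -0.1674 -0.0262 ztop 0.0633
[ 0.5458 -0.1715  0.0614] [-0.38 -3.12  2.66]
```

To row units: 0.003 m is 0.004, 0.002 m is 0.0027.

```bash
echo '[[0,0.0013,0,0,0],[0,0.0027,0,0,0],[0,0.004,0,0,0]]' | python3 -m pendant|grep -E 'tcp|force:';echo '[[0,0.0009,0,0,0],[0,0.0019,0,0,0]]' | python3 -m pendant|grep -E 'tcp|force:'; python3 m.py
```

```text
tcp_pos: [0.5458, -0.169, 0.0614]
force: [-1.1, -5.1, 2.0]
gripper_force: 2.6
tcp_pos: [0.5458, -0.1677, 0.0614]
force: [-0.8, -4.7, 2.2]
gripper_force: 2.6
top hidden
scene 401 [546.6 -69.7] [24.9 88.8] 0.71 y -0.1139 -0.0252 ztop 0.0634
[ 0.5458 -0.1676  0.0614] [-0.29 -4.59  3.06]
```

To row units: 0.0014 m is 0.0019, 0.0007 m is 0.0009.

```bash
echo '[[0,0.0009,0,0,0],[0,0.0019,0,0,0]]' | python3 -m pendant|grep -E 'tcp|force:';echo '[[0,0.0009,0,0,0],[0,0.0019,0,0,0]]' | python3 -m pendant|grep -E 'tcp|force:'
```

```text
tcp_pos: [0.5458, -0.1663, 0.0614]
force: [-1.3, -4.7, 3.2]
gripper_force: 2.6
tcp_pos: [0.5458, -0.1649, 0.0614]
force: [-2.0, -5.3, 1.4]
gripper_force: 2.7
```

To row units: 0.0014 m is 0.0019, 0.0007 m is 0.0009.

```bash
echo '[[0,0.0009,0,0,0],[0,0.0019,0,0,0]]' | python3 -m pendant|grep -E 'tcp|force:';echo '[[0,0.0009,0,0,0],[0,0.0019,0,0,0]]' | python3 -m pendant|grep -E 'tcp|force:'
```

```text
tcp_pos: [0.5458, -0.1635, 0.0614]
force: [-1.7, -6.3, 2.6]
gripper_force: 2.7
tcp_pos: [0.5459, -0.1633, 0.0615]
force: [-3.5, -10.8, 1.3]
gripper_force: 5.4
```

The stop is met: the TCP has stalled and the force jumped. I'll hold for a moment, then back off.

To row units: 0.0003 m is 0.0004.

```bash
echo '[[0,0,0,0,0],[0,0.0004,0,0,0],[0,0.0004,0,0,0]]' | python3 -m pendant|grep -E 'tcp|force:'; python3 m.py; echo '[[0,-0.004,0,0,0],[0,-0.016,0,0,0],[0,-0.04,0,0,0],[0,-0.04,-0.0667,0,0],[0,-0.04,-0.1333,0,0],[0,-0.04,-0.2,0,0],[0,-0.04,-0.2,0,0]]' | python3 -m pendant|grep -E 'tcp|force:'
python3 - <<'E'
import m
from h import *
s=m.mand(); P=cloud(s)
q=P[(P[...,0]>.585)&(P[...,0]<.66)&(P[...,1]>-.125)&(P[...,1]<-.055)&(P[...,2]>.095)&(P[...,2]<.18)]
print(len(q),q.min(0).round(4),q.max(0).round(4))
for z in np.arange(.1,.17,.01):
    p=q[abs(q[:,2]-z)<.005]
    if len(p): print(z.round(3),len(p),p.min(0).round(4),p.max(0).round(4))
save(cv2.resize(s["pixels"][120:340,250:490],None,fx=2.5,fy=2.5),"s4.png")
E
```

```text
tcp_pos: [0.5459, -0.1633, 0.0615]
force: [-3.0, -9.9, 1.8]
gripper_force: 4.9
top hidden
scene 434 [547.1 -91.5] [ 24.6 133. ] 0.89 y -0.1578 -0.0251 ztop 0.0632
[ 0.5459 -0.1633  0.0615] [-3.08 -9.15  1.94]
tcp_pos: [0.5498, -0.1945, 0.2183]
force: [0.9, -1.1, -0.2]
gripper_force: 0.0
top 482 [543.8 -98.2] [105.7  24.3] 89.1 y -0.1511 -0.0455 ztop 0.0635
scene 852 [546.6 -87.3] [ 25.7 124.4] 0.48 y -0.1496 -0.0252 ztop 0.0632
346 [ 0.5964 -0.0985  0.0951] [ 0.6334 -0.0764  0.1522]
0.1 38 [ 0.5964 -0.0985  0.0951] [ 0.6104 -0.0793  0.1046]
0.11 34 [ 0.6016 -0.0981  0.1055] [ 0.6179 -0.0808  0.1149]
0.12 31 [ 0.607 -0.098  0.115] [ 0.6248 -0.0778  0.1245]
0.13 95 [ 0.5968 -0.0976  0.125 ] [ 0.6271 -0.0783  0.135 ]
0.14 56 [ 0.602  -0.0979  0.1351] [ 0.6334 -0.0775  0.145 ]
0.15 92 [ 0.6214 -0.0977  0.1451] [ 0.6334 -0.0764  0.1522]
```

View pics/s4.png

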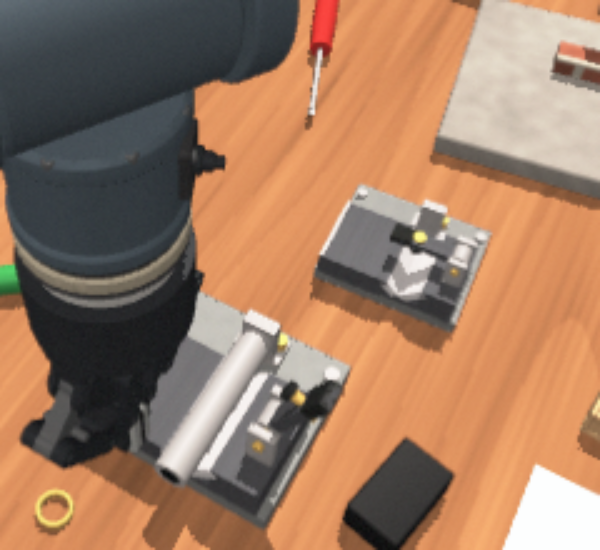

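The mandrel is home against the stop, at crop (262,335), and still seated. The clamp stands open at (310,395), and the bystanders are untouched. Next I go round behind the clamp arm, moving at height first.

To row units: -0.12 m is -0.16, 0.104 m is 0.1387.

```bash
echo '[[-0.08,0,0,0,0],[-0.16,0.04,0,0,0],[-0.16,0.08,0,0,0],[-0.16,0.1387,0,0,0],[-0.16,0.1387,0,0,0],[-0.16,0.1387,0.04,0,0],[-0.16,0.1387,0.08,0,0],[-0.16,0.1387,0.08,0,0],[-0.16,0.1387,0.08,0,0]]' | python3 -m pendant
```

```text
t: 12.7
tcp_pos: [0.6644, -0.0877, 0.1494]
tool_rot: [-0.0, 1.0, 0.001, -0.002]
force: [0.5, -0.1, 0.8]
finger_gap: -0.001
gripper_force: 0.0
```

To row units: 0.054 m is 0.072, -0.007 m is -0.0093.

```bash
echo '[[0.008,0,-0.008,0,0],[0.016,0,-0.008,0,0],[0.024,0,-0.008,0,0],[0.032,0,-0.008,0,0],[0.04,0,-0.008,0,0],[0.048,0,-0.008,0,0],[0.056,0,-0.008,0,0],[0.064,0,-0.008,0,0],[0.072,0,-0.0093,0,0]]' | python3 -m pendant; echo '[[0.0067,0,0,0,0],[0.0133,0,-0.0013,0,0],[0.02,0,-0.0013,0,0],[0.0267,0,-0.0013,0,0]]' | python3 -m pendant
python3 - <<'E'
from h import *
s=snap("scene"); save(cv2.resize(s["pixels"][120:340,250:490],None,fx=2.5,fy=2.5),"s5.png")
E
```

```text
t: 13.6
tcp_pos: [0.6104, -0.0874, 0.1578]
tool_rot: [-0.001, 1.0, 0.0, -0.001]
force: [1.2, -1.6, -1.1]
finger_gap: 0.004
gripper_force: 0.9
t: 14.0
tcp_pos: [0.5909, -0.0874, 0.159]
tool_rot: [-0.001, 1.0, 0.0, -0.0]
force: [2.3, -0.4, -0.7]
finger_gap: 0.004
gripper_force: 0.9
```

View pics/s5.png

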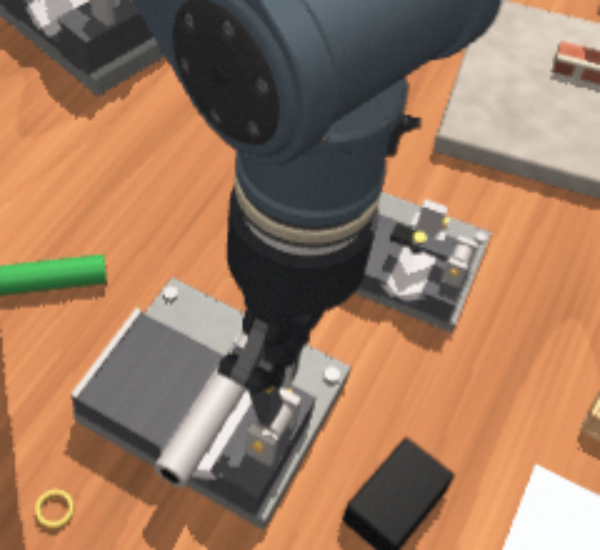

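The clamp arm, at crop (265,395), is swinging over ahead of the shut fingers. I'll follow the arc.

To row units: 0.041 m is 0.0547, 0.023 m is 0.0307.

```bash
echo '[[0.008,0,0.0013,0,0],[0.016,0,0.004,0,0],[0.024,0,0.0067,0,0],[0.0307,0,0.0093,0,0],[0.0373,0,0.0133,0,0],[0.0427,0,0.0187,0,0],[0.0493,0,0.024,0,0],[0.0547,0,0.0293,0,0]]' | python3 -m pendant; echo '[[0.004,0,0.0053,0,0],[0.008,0,0.0107,0,0],[0.0133,0,0.0187,0,0],[0.0147,0,0.0227,0,0]]' | python3 -m pendant
```

```text
t: 14.85
tcp_pos: [0.5503, -0.0876, 0.137]
tool_rot: [-0.001, 1.0, -0.0, 0.0]
force: [1.7, 0.1, 1.2]
finger_gap: 0.001
gripper_force: 0.7
t: 15.25
tcp_pos: [0.5385, -0.0874, 0.1195]
tool_rot: [-0.001, 1.0, 0.0, -0.001]
force: [0.8, -0.8, 1.4]
finger_gap: -0.001
gripper_force: 0.6
```

Now down in small steps, feeling for the pad.

To row units: 0.006 m is 0.008, 0.004 m is 0.0053.

```bash
echo '[[0.0013,0,0.0027,0,0],[0.0027,0,0.0053,0,0],[0.004,0,0.008,0,0]]' | python3 -m pendant|grep -E 'tcp|force:'; for i in 1; do echo '[[0.0013,0,0.002,0,0],[0.0013,0,0.004,0,0]]' | python3 -m pendant|grep -E 'tcp|force:'; done; echo '[[0,0,0.0011,0,0],[0,0,0.002,0,0]]' | python3 -m pendant|grep -E 'tcp|force:'
```

```text
tcp_pos: [0.5367, -0.0875, 0.1142]
force: [0.5, 0.7, 0.3]
gripper_force: 0.5
tcp_pos: [0.5354, -0.0876, 0.1112]
force: [-0.3, 0.2, 0.8]
gripper_force: 0.5
tcp_pos: [0.5352, -0.0876, 0.1097]
force: [0.2, -0.5, 1.7]
gripper_force: 0.5
```

To row units: 0.0015 m is 0.002, 0.0008 m is 0.0011.

```bash
echo '[[0,0,0.0011,0,0],[0,0,0.002,0,0]]' | python3 -m pendant|grep -E 'tcp|force:'; echo '[[0,0,0.0011,0,0],[0,0,0.002,0,0]]' | python3 -m pendant|grep -E 'tcp|force:'
```

```text
tcp_pos: [0.5352, -0.0875, 0.1082]
force: [-1.3, -0.6, 0.6]
gripper_force: 0.5
tcp_pos: [0.5353, -0.0875, 0.1071]
force: [-2.1, -0.4, 8.4]
gripper_force: 4.2
```

To row units: 0.001 m is 0.0013, 0.0006 m is 0.0008.

```bash
echo '[[0,0,0.0008,0,0],[0,0,0.0013,0,0]]' | python3 -m pendant|grep -E 'tcp|force:'
```

```text
tcp_pos: [0.5353, -0.0875, 0.1069]
force: [-3.4, 0.8, 12.9]
gripper_force: 6.3
```

The pad is bearing at 12.9 N. I'll ease off a little and hold for a second.

To row units: -0.0005 m is -0.0007.

```bash
echo '[[0,0,-0.0007,0,0],[0,0,-0.0007,0,0],[0,0,-0.0007,0,0]]' | python3 -m pendant|grep -E 'tcp|force:'; echo '[[0,0,0,0,0],[0,0,0,0,0],[0,0,0,0,0],[0,0,0,0,0],[0,0,0,0,0],[0,0,0,0,0],[0,0,0,0,0],[0,0,0,0,0],[0,0,0,0,0]]' | python3 -m pendant|grep -E 'tcp|force:'
```

```text
tcp_pos: [0.5353, -0.0875, 0.107]
force: [-1.7, 0.8, 7.2]
gripper_force: 3.5
tcp_pos: [0.5353, -0.0875, 0.107]
force: [-2.3, -0.7, 6.3]
gripper_force: 3.4
```

To row units: 0.0003 m is 0.0004.

```bash
echo '[[0,0,0.0004,0,0],[0,0,0.0004,0,0],[0,0,0.0004,0,0],[0,0,0.0004,0,0],[0,0,0.0004,0,0],[0,0,0.0004,0,0],[0,0,0.0004,0,0],[0,0,0.0004,0,0],[0,0,0.0004,0,0],[0,0,0.0004,0,0]]' | python3 -m pendant|grep -E 'tcp|force:'; echo '[[0,0,-0.0013,0,0],[0,0,-0.004,0,0],[0,0,-0.0133,0,0],[0,0,-0.04,0,0],[0,0,-0.0933,0,0],[0,0,-0.16,0,0],[0.0667,0,-0.16,0,0],[0.1333,0,-0.16,0,0],[0.1333,0,-0.16,0,0],[0.1333,0,-0.16,0,0]]' | python3 -m pendant|grep -E 'tcp|force:'; python3 m.py s6.png
```

```text
tcp_pos: [0.5353, -0.0875, 0.1068]
force: [-2.3, -0.2, 8.7]
gripper_force: 3.9
tcp_pos: [0.4345, -0.0874, 0.2264]
force: [0.9, -0.9, 0.4]
gripper_force: 0.0
top 322 [544.2 -54.9] [25.4 58.5] 0.54 y -0.0843 -0.0257 ztop 0.064
scene 436 [ 548.2 -118.8] [61.2 29.9] 88.98 y -0.1495 -0.0879 ztop 0.0633
[ 0.4372 -0.0884  0.2267] [-0.24 -0.45 -0.31]
```

View pics/s6.png

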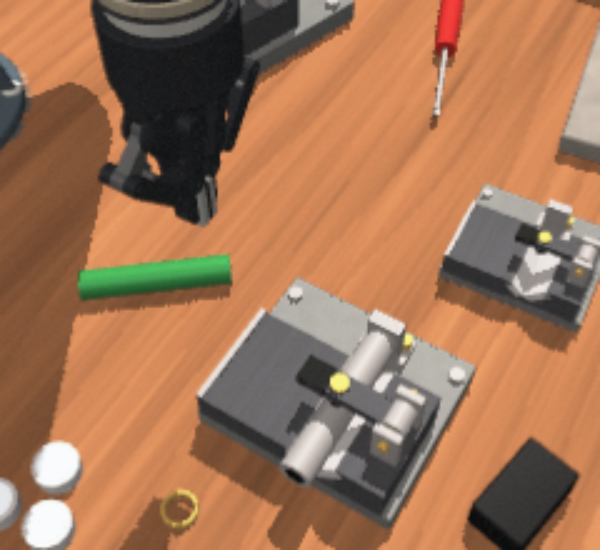

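The clamp lies level across the seated mandrel, at crop (340,385). The mandrel's end is against the stop at (385,330), the bystanders are in place and the robot is clear.

```bash
python3 -c "from station import job; print(job.sign_off())"
```

```text
the job is handed in; nothing more can be done
None
```

I handed the job in: the mandrel is rolled into the vee, pushed home against the end stop (about 10 N at the fingers) and left clamped after roughly 2 s of pressing at 6–9 N at the arm (by the given ratio, about 9–13 N at the pad), with one brief touch of 12.9 N at the arm; the sign-off gave no verdict.

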